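# Run the next sample in the analysis mill

## Robot

A 6-joint arm with a two-finger parallel gripper is mounted at the origin on a cart in front of the work surface, level with it; the furniture and walls round the work are solid. World frame = base frame: x ahead of the robot, y to its left, z up, the work surface at z = 0. Lengths are in m, angles in rad, forces in N, time in s.
With the tool pointing down it reaches from about 0.3 to 0.95 m from the base axis. Payload 3.1 kg.
Tool frame: the origin (TCP) lies on the front face of the gripper's body, between the roots of the fingers; the fingertips stand 73 mm ahead of it and the grasp point (between the pads) lies 54 mm ahead of it; z points along the fingers, y is the line along which they close (so a half turn about z gives the same grasp; the last joint's range is limited). The gripper opens to 85 mm and grips with 20 to 120 N. Pads are 22 mm wide; open, the fingers measure 114 mm over their backs; the gripper's body (76 mm by 85 mm) begins 54 mm behind the grasp point. The pads swing forward as they close: fully open they stand 13 mm farther back than shut.
Start: joints at [-0.07, 0.308, 1.634, -0, 1.2, -0.07], TCP at [0.625, -0, 0.304] pointing down, gripper open.
Joint ranges: [-3.06, 3.06], [-0.79, 1.96], [0.05, 2.63], [-1.19, 4.34], [0.05, 2.64], [-2.94, 2.94]. Speed limits (rad/s): [2.79, 2.79, 3.14, 3.14, 3.14, 3.14].

## Interface

Orientations are given as a unit quaternion [x, y, z, w].
In Python, from rig import robot gives the robot as it stands. The module is installed in compiled form; this text tells all that it offers.
- The arm moves only by the tool apply_moves, never from a script. Its argument "plan" is a list of rows, each an object with "dr": the turn, a rotation vector about the tool's x, y, z in units of 60 degrees (1.0 is 60 degrees), a list of three; "translation": the shift along the tool's x, y, z in units of 100 mm (1.0 is 100 mm), a list of three; "fingers": the gripper command: -1 is fully open, 1 is shut, values between are in proportion. A call has 1 to 12 rows; each row shifts and turns the commanded pose from where the row before left it, along the tool's axes as they then stand; what a row does not reach is not made up. A row lasts 1/8 s, in which the tool goes at most 62.5 mm and 10.7 degrees, less where a joint would pass 70% of its speed; a pose out of reach is approached as far as the arm can. A call with a number of a shift or a turn outside -1 to 1 is refused whole. A call with a gripper value outside its range is refused whole. The fingers move at their own pace and stop on an object; "grip_force" is the grip in N (left out, the last holds). Time passes only in rows, so rows that do not move let the fingers close. It gives the time, the measured TCP pose, the force, the opening and the grip force at its end, in the units of the state.
- robot.sense(): the state, without advancing time (a new reading comes with each control period).
- robot.grab_frame(name): name is "scene" or "side" or "wrist"; returns the picture (420x560x3 uint8, blue, green, red); there is no depth.
- robot.camera_model(name): a dict with "fx", "fy", "cx", "cy" (pixels), "k1" (the pictures are not rectified: a ray, as slopes to the right and down, at radius r is drawn at 1 + k1 r^2 times it, then the intrinsics apply), "pose" (4x4, takes a point from camera to world coordinates). Camera axes: x right, y down, z forward; pixel columns grow to the right and rows downward; lengths in m; the calibration is good to about 2 mm. A picture is of the moment at which its call begins: read the wrist's pose just before it. camera_model takes no time and is no camera call; for the wrist camera it gives the pose at the moment of the call.
- robot.sign_off(): hands the job in; it is judged then, once.
The state is a dict: "time_s": time; "joint_pos": joint angles; "qd": joint speeds; "effort": joint torques, N m; "ee_pos": TCP position; "tool_rot": TCP orientation; "contact_force": force on the tool from outside, world axes, zero at the start; "moment": the same for the moment, N m; "finger_gap": finger opening in m; "grasp_force": force on a finger pad.
Only numpy, scipy, OpenCV 4.12 (cv2) and the standard library are available. Lean on these libraries where they do the work, as an engineer would, in place of code of your own. Each camera call takes 0.05 s, during which the arm holds its last target. There are 200 camera calls.

## Task

Mill the next sample: turn the sample carousel clockwise (seen from above) by one detent position with its centre knob, so that the next grinding cup comes to stand in the opening of the clear cover, then lift that cup out through the opening by its bar grip. Set it into the mill's collar with its two lugs in the two slots, push it down against the spring until the lugs have passed below the collar and, still pushing, turn it clockwise a quarter turn as far as the stop. The mill runs only while the cup is held there and the springs throw it back otherwise, so finish still gripping the cup, pushed in and turned to the stop; leave the other two cups standing in the carousel and the sample pots where they are.

Things in the scene. Friction and masses are not known exactly. Their poses are not given: they have to be found in the camera images.
- carousel: fixed round carousel, grey base 252 mm across, 14 mm high; origin: centre of its underside, z up. Clear cover: top face 114 mm up, wall 120 mm from the axis, 96 degree wide opening towards -x (no wall or top there), 44 mm hole for the knob's shaft. Inside, an index table with six pockets 60 degrees apart. Detent housing on its +y side, to 162 mm from the axis, 40 mm high.
- opening (a point): fixed point in the middle of the cover's opening, 72 mm from the carousel's axis along its -x, 26 mm up: the floor of the pocket standing there. x points to the carousel's axis. Every pocket has a radial rib 5 mm high and two curbs 10 mm high that keep a cup's bar radial, so a cup brought here stands centred here with its x along this x (either way round) and lifts straight up.
- index_knob (a point): the carousel's centre knob, a black bar 50 mm long (x), 14 mm thick (y), 28 mm high (z), turning with the table. This point is on the axis, 136 mm above the bench; the bar reaches from 119 to 147 mm above the bench. After one position clockwise the bar lies square to the line from the axis to the opening.
- turntable (a joint): angle of the index table, rad: 0 at the start (an empty pocket in the opening), grows clockwise seen from above; one position is 1.047. A sprung roller clicks in every 1.047 rad: it resists with up to about 0.2 N m, less towards halfway, and past halfway (0.52) pulls the table on into the next position.
- cup_a: the next cup: closed steel can 52 mm across, 0.25 kg, at the start 60 degrees counter-clockwise (from above) of the opening. Origin: centre of its foot, z up. Black bar grip on top along x, 44 x 14 mm, 51 to 80 mm up. Lead-in at the foot (45 mm). Two lugs there along +x and -x, to 33 mm from the axis, 12 mm wide, 4 to 11 mm up. Groove along x under the foot, 13 mm wide, 6 mm deep.
- cup_b: a like cup, at the start 120 degrees counter-clockwise of the opening, under the cover; stays in its pocket
- cup_c: a like cup, at the start 180 degrees from the opening, under the cover; stays in its pocket
- mill: the fixed mill, round white housing 124 mm across with a steel collar 100 mm across on top; origin: centre of its underside, z up. The collar has two slots for the lugs along +x and -x. In its bore lies a sprung drive plate, 88 mm up when free, with a rib 10 mm wide, 5 mm high along x (at rest) that fits the groove under a cup.
- mill_mouth (a point): centre of the collar's top face, 100 mm up, axes as the mill's. Bore 57 mm wide; slots 17 mm wide, to 36 mm from the axis; lip 8 mm thick (92 to 100 mm up), free room below it. A cup set in with its x along this x (either way round) stands with its foot 88 mm up and its lugs in the slots, where it cannot turn.
- plunger (a joint): how far the drive plate is pushed down, m: 0 free, 0.012 at the lower stop (cup's foot then 76 mm up); spring 4 N at first, 10 N at the stop. From 0.007 on, the lugs are below the lip and the cup can turn.
- drive (a joint): how far the drive plate is turned, rad, clockwise seen from above: 0 at rest, stop at 1.4 (80 degrees). A spring turns it back, about 0.15 N m at first, 0.35 N m at the stop. The cup takes it along by rib and groove, with up to 0.1 rad of play.
- sample_0: bystander: white sample pot with screw cap, 50 mm wide, 69 mm high, behind the work
- sample_2: bystander: white sample pot with screw cap, 56 mm wide, 76 mm high, behind the work
There are look-alikes about, which are no part of the job. Leave any turquoise look-alike of the cup_a alone.

How it is judged:
By the outcome, as a careful person would: the job done as asked, in the order asked, and still so for the second after the job is handed in, while the arm keeps its last pose, push and grip.
It also fails if it takes over 58 s, if anything falls off the work surface, if the arm or the gripper's body presses on something with over 40 N, if the wrist force passes 120 N, or if a joint passes its speed limit or range.

## Working session

There is one attempt and no reset: what is moved stays moved. The work goes in short steps, Python scripts to look and compute and a tool call to move; the robot and the scene stay as the last step left them, time stands still between calls to the robot, and variables do not carry over. Pictures are saved under pics/ and viewed, at most 11 in all, crops included, and the job is handed in when it is done.

Besides the shell and the picture viewer there is one more tool, called after ">>>" by a JSON object that holds its "method" and its "body", one argument or row to a line. apply_moves: Moves the arm, as the interface text tells. Its arguments: {"type":"object","properties":{"plan":{"type":"array"},"grip_force":{"type":"number"}},"required":["plan"]}

```bash
mkdir -p pics
cat > h.py <<'E'
import numpy as np, cv2
from rig import robot
def ray(cm,u,v):
    x=(u-cm["cx"])/cm["fx"]; y=(v-cm["cy"])/cm["fy"]
    rd=np.hypot(x,y); r=rd
    for _ in range(30): r=rd/(1+cm["k1"]*r*r)
    s=r/rd if rd>0 else 1
    T=np.array(cm["pose"]); d=T[:3,:3]@np.array([x*s,y*s,1]); return T[:3,3],d/np.linalg.norm(d)
def plane(cm,u,v,z):
    o,d=ray(cm,u,v); return o+d*(z-o[2])/d[2]
def two(c1,p1,c2,p2):
    o1,d1=ray(c1,*p1);o2,d2=ray(c2,*p2)
    A=np.stack([d1,-d2],1); t=np.linalg.lstsq(A,o2-o1,rcond=None)[0]
    a=o1+d1*t[0];b=o2+d2*t[1]; return (a+b)/2,np.linalg.norm(a-b)
def proj(cm,P):
    T=np.array(cm["pose"]); p=T[:3,:3].T@(np.asarray(P)-T[:3,3]); x,y=p[0]/p[2],p[1]/p[2]
    k=1+cm["k1"]*(x*x+y*y); return cm["fx"]*x*k+cm["cx"],cm["fy"]*y*k+cm["cy"]
E
python3 - <<'E'
from h import *
for n in ["scene","side","wrist"]:
    cm=robot.camera_model(n); print(n,np.round(cm["pose"],3).tolist(),cm["fx"],cm["k1"])
    cv2.imwrite(f"pics/{n}0.png",robot.grab_frame(n))
E
```

```text
scene [[-0.565, -0.404, 0.719, -0.014], [-0.825, 0.265, -0.499, 0.414], [0.012, -0.875, -0.483, 0.535], [0.0, 0.0, 0.0, 1.0]] 421.6566492207901 -0.1288102004035976
side [[0.977, -0.092, 0.194, 0.431], [-0.215, -0.464, 0.86, -0.769], [0.011, -0.881, -0.473, 0.532], [0.0, 0.0, 0.0, 1.0]] 404.19135350719677 -0.01759123432910824
wrist [[1.0, 0.002, -0.001, 0.624], [0.002, -0.948, -0.317, 0.081], [-0.002, 0.317, -0.948, 0.372], [0.0, 0.0, 0.0, 1.0]] 352.5371514456528 -0.053351369148314405
```

View pics/scene0.png

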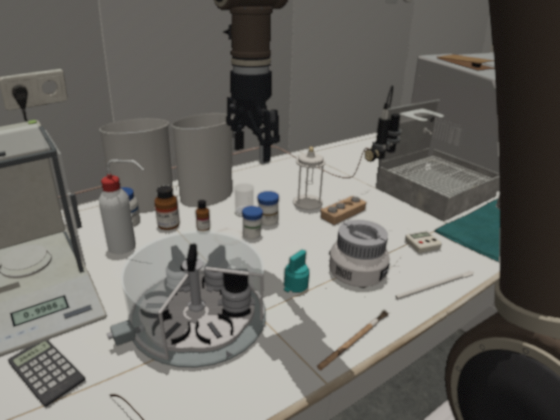

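View pics/side0.png

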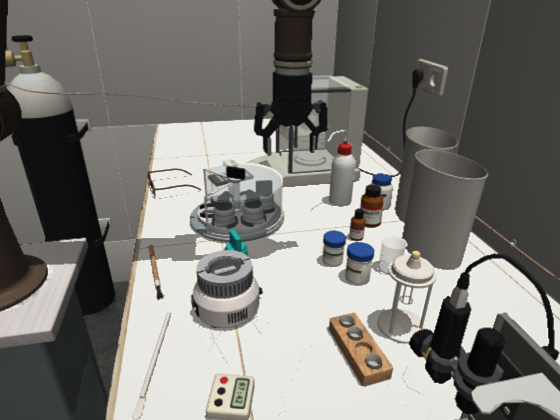

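View pics/wrist0.png

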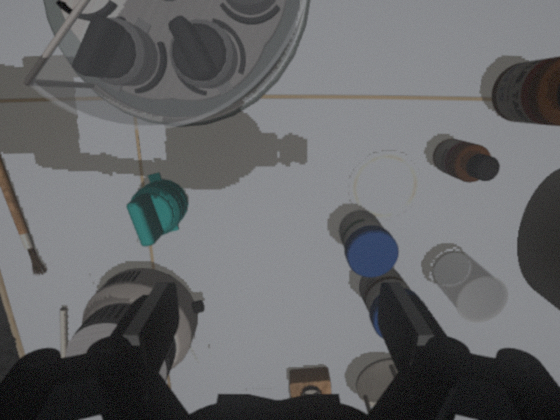

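The scene view shows the carousel at about (195,300), with its knob at (193,257), and the mill collar at (361,238). The turquoise decoy is at (297,275). In the side view the knob is at (236,172) and the collar at (224,266). The wrist view shows part of the carousel at top left and the mill at (130,310).

Run:
```python
from h import *
S=robot.camera_model("scene");D=robot.camera_model("side")
print("knob",two(S,(193,257),D,(236,172)))
print("mill",two(S,(361,238),D,(224,266)))
for z in(.0,.014): print([np.round(plane(S,*p,z),3) for p in((130,315),(267,318),(195,355))])
a=cv2.imread("pics/scene0.png")[215:365,90:410]; b=cv2.imread("pics/side0.png")[150:330,140:300]
a=cv2.resize(a,(800,375),interpolation=cv2.INTER_CUBIC)
cv2.imwrite("pics/sc.png",a)
print(robot.sense()["tool_rot"],robot.sense()["ee_pos"])
```

```text
knob (array([0.5293512 , 0.18028915, 0.13232041]), np.float64(0.002646215960191693))
mill (array([ 0.46380069, -0.15539249,  0.08860156]), np.float64(0.0044784015711265565))
[array([0.599, 0.286, 0.   ]), array([0.455, 0.078, 0.   ]), array([0.447, 0.228, 0.   ])]
[array([0.583, 0.29 , 0.014]), array([0.442, 0.087, 0.014]), array([0.435, 0.233, 0.014])]
[ 7.07099956e-01  7.07113007e-01 -6.18530407e-04 -6.81869285e-04] [ 6.24490043e-01 -3.49829089e-06  3.02894663e-01]
```

View pics/sc.png

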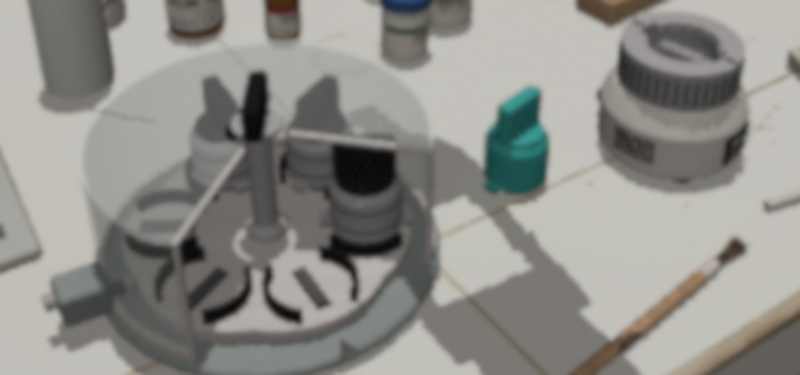

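The crop shows the opening facing lower left towards the robot, between wall edges at about crop (180,300) and (430,190). A cup with a black grip stands at about (365,200), just clockwise-adjacent to it, and the knob bar is at (255,105). Next I move the wrist camera over the carousel.

>>> {"method": "apply_moves", "body": {
  "plan": [
    {"dr": [0,0,0],"translation": [0.45,-0.24,-0.25],"fingers": -1},
    {"dr": [0,0,0],"translation": [0.45,-0.24,-0.25],"fingers": -1},
    {"dr": [0,0,0],"translation": [0.45,-0.24,-0.25],"fingers": -1},
    {"dr": [0,0,0],"translation": [0.45,-0.23,-0.25],"fingers": -1},
    {"dr": [0,0,0],"translation": [0,0,0],"fingers": -1},
    {"dr": [0,0,0],"translation": [0,0,0],"fingers": -1}
  ]
}}

```text
time_s: 0.9
ee_pos: [0.5298, 0.1797, 0.4033]
tool_rot: [0.707, 0.707, -0.001, 0.0]
contact_force: [-0.1, -0.1, -1.2]
finger_gap: 0.0856
grasp_force: 0.0
```

```bash
cat > snap.py <<'E'
import sys,pickle
from h import *
n=sys.argv[1]; cm=robot.camera_model("wrist"); im=robot.grab_frame("wrist")
cv2.imwrite(f"pics/{n}.png",im); pickle.dump({k:(np.array(v) if k=="pose" else v) for k,v in cm.items()},open(n+".pkl","wb"))
print(robot.sense()["ee_pos"],np.round(cm["pose"][:3],3).tolist())
E
python3 snap.py c1
```

```text
[0.52992146 0.17916063 0.40271263] [[1.0, 0.002, 0.0, 0.529], [0.002, -0.948, -0.318, 0.261], [-0.0, 0.318, -0.948, 0.473]]
```

>>> {"method": "apply_moves", "body": {
  "plan": [
    {"dr": [0,0,0],"translation": [-0.5,0,0],"fingers": -1},
    {"dr": [0,0,0],"translation": [-0.5,0,0],"fingers": -1},
    {"dr": [0,0,0],"translation": [0,0,0],"fingers": -1},
    {"dr": [0,0,0],"translation": [0,0,0],"fingers": -1}
  ]
}}

```text
time_s: 1.45
ee_pos: [0.5301, 0.079, 0.4029]
tool_rot: [0.708, 0.706, -0.0, -0.001]
contact_force: [0.4, 0.0, -1.3]
finger_gap: 0.0854
grasp_force: 0.0
```

```bash
python3 snap.py c2
```

```text
[0.53006522 0.07971927 0.40306043] [[1.0, -0.0, -0.002, 0.53], [-0.001, -0.949, -0.317, 0.16], [-0.002, 0.317, -0.949, 0.472]]
```

View pics/c1.png

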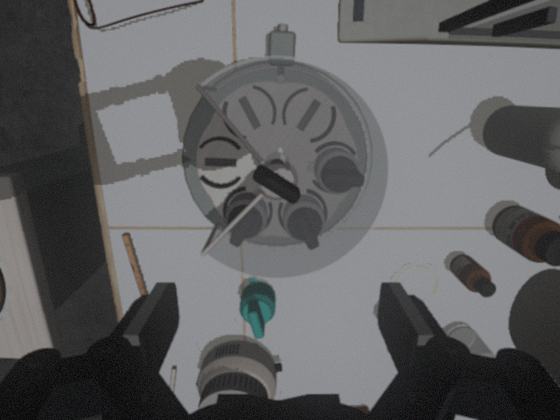

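View pics/c2.png

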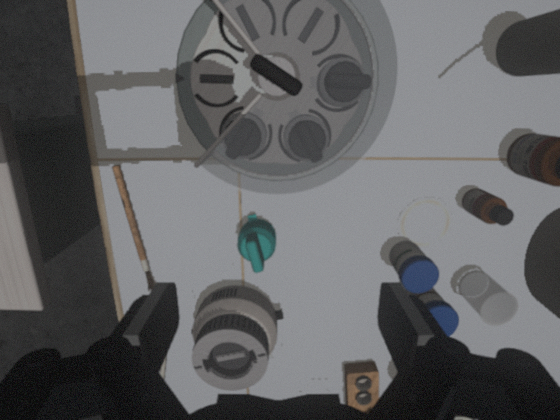

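Both wrist views show the carousel with its opening towards -x (left). The knob bar is at (276,183) in c1 and (276,75) in c2, with its yaw about -30°. cup_a is the lower-left cup at (245,215) in c1, and the collar is at (232,360) in c2.

```bash
cat > knob.py <<'E'
from h import *
import pickle
C=[pickle.load(open(f"c{i}.pkl","rb")) for i in(1,2)]
R=[];
for i,(x0,y0,x1,y1) in enumerate([(245,155,310,210),(243,48,310,100)]):
    im=cv2.imread(f"pics/c{i+1}.png"); m=np.zeros(im.shape[:2],np.uint8)
    m[y0:y1,x0:x1]=(im[y0:y1,x0:x1].max(2)<45)*255
    c=max(cv2.findContours(m,0,2)[0],key=cv2.contourArea); r=cv2.minAreaRect(c); R.append(r[0]); 
    b=cv2.boxPoints(r); W=np.array([plane(C[i],*p,.147)[:2] for p in b])
    e=[(W[1]-W[0]),(W[2]-W[1])]; e=max(e,key=np.linalg.norm)
    print(r,cv2.contourArea(c),"yaw",np.degrees(np.arctan2(e[1],e[0])),"sides",np.linalg.norm(W[1]-W[0]),np.linalg.norm(W[2]-W[1]),"ctr",W.mean(0))
    # far ends of bar
print(two(C[0],R[0],C[1],R[1]))
print("mill",plane(C[1],232,360,.1), "detent c1",plane(C[0],281,38,.04),"rib c1",plane(C[0],222,162,.031),"rib c2",plane(C[1],216,79,.031))
print("base", [np.round(plane(C[0],*p,.014),3) for p in((183,158),(281,60))],[np.round(plane(C[1],*p,.014),3) for p in((177,86),)])
# teal avoidance
print("teal",plane(C[1],256,240,.06))
E
python3 knob.py
```

```text
((276.6085510253906, 183.82760620117188), (50.24116516113281, 16.10976791381836), 32.19573211669922) 704.0 yaw -32.511448885851664 sides 0.015353809787156255 0.04760633806614129 ctr [0.52818172 0.18243798]
((275.523193359375, 74.70272827148438), (55.98908233642578, 15.284000396728516), 33.27488327026367) 767.0 yaw -31.77176303102774 sides 0.012620660107635694 0.047458364218403944 ctr [0.52735766 0.17922941]
(array([0.52749449, 0.18000465, 0.13611087]), np.float64(0.0008617475462206433))
mill [ 0.46878651 -0.16404164  0.1       ] detent c1 [0.53230135 0.32492282 0.04      ] rib c1 [0.45863457 0.18291324 0.031     ] rib c2 [0.45597474 0.1818078  0.031     ]
base [array([0.405, 0.185, 0.014]), array([0.533, 0.304, 0.014])] [array([0.404, 0.175, 0.014])]
teal [ 0.50117126 -0.01100068  0.06      ]
```

>>> {"method": "apply_moves", "body": {
  "plan": [
    {"dr": [0,0,0],"translation": [-0.5,-0.2,0.1],"fingers": -1},
    {"dr": [0,0,0],"translation": [-0.5,-0.2,0.1],"fingers": -1},
    {"dr": [0,0,0],"translation": [-0.5,-0.2,0.1],"fingers": -1},
    {"dr": [0,0,0],"translation": [-0.4,0,0.2],"fingers": -1},
    {"dr": [0,0,0],"translation": [0,0,0],"fingers": -1},
    {"dr": [0,0,0],"translation": [0,0,0],"fingers": -1}
  ]
}}

```text
time_s: 2.25
ee_pos: [0.4704, -0.1092, 0.3539]
tool_rot: [0.707, 0.707, 0.0, -0.0]
contact_force: [0.4, 0.9, -1.0]
finger_gap: 0.0854
grasp_force: 0.0
```

```bash
python3 snap.py m1
```

```text
[ 0.4705866  -0.10892721  0.35423563] [[1.0, 0.002, 0.001, 0.47], [0.002, -0.949, -0.316, -0.028], [0.0, 0.316, -0.949, 0.423]]
```

>>> {"method": "apply_moves", "body": {
  "plan": [
    {"dr": [0,0,0],"translation": [-0.5,0,0],"fingers": -1},
    {"dr": [0,0,0],"translation": [-0.2,0,0],"fingers": -1},
    {"dr": [0,0,0],"translation": [0,0,0],"fingers": -1},
    {"dr": [0,0,0],"translation": [0,0,0],"fingers": -1}
  ]
}}

```text
time_s: 2.8
ee_pos: [0.4701, -0.1789, 0.3539]
tool_rot: [0.707, 0.707, 0.0, -0.0]
contact_force: [-0.5, -0.4, -0.5]
finger_gap: 0.0855
grasp_force: 0.0
```

```bash
python3 snap.py m2
python3 - <<'E'
import cv2,numpy as np
a=[cv2.imread(f"pics/m{i}.png") for i in(1,2)]
cv2.imwrite("pics/mm.png",cv2.resize(np.hstack([x[:,100:400] for x in a]),(800,560),interpolation=cv2.INTER_CUBIC))
E
```

```text
[ 0.470046  -0.1788085  0.3538261] [[1.0, 0.002, 0.001, 0.469], [0.002, -0.949, -0.316, -0.098], [0.0, 0.316, -0.949, 0.423]]
```

View pics/mm.png

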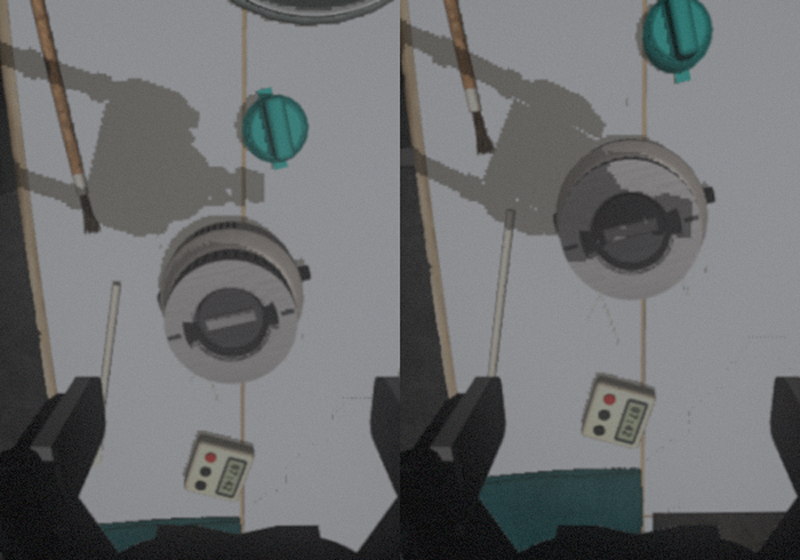

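The mill crop shows the collar at crop (231,322) in m1 and (632,232) in m2. The slots and tick marks run through (174,337) to (287,312) and (570,247) to (692,218), about +13° from world x. I'll refine these numerically.

```bash
cat > mill.py <<'E'
from h import *
import pickle
M=[pickle.load(open(f"m{i}.pkl","rb")) for i in(1,2)]
ticks=[[(174,337),(287,312)],[(570-400,247),(692-400,218)]]
Q=[]
for i in(0,1):
    g=cv2.cvtColor(cv2.imread(f"pics/m{i+1}.png"),cv2.COLOR_BGR2GRAY).astype(float); pts=[]
    for u,v in ticks[i]:
        u=u*.75+100; v=v*.75; a,b=int(round(u)),int(round(v)); w=g[b-5:b+6,a-6:a+7]
        k=np.clip(np.percentile(w,60)-15-w,0,None); yy,xx=np.mgrid[b-5:b+6,a-6:a+7]
        if i==0 or 1: print(i,(u,v),(k*xx).sum()/k.sum(),(k*yy).sum()/k.sum(),k.max())
        pts.append(((k*xx).sum()/k.sum(),(k*yy).sum()/k.sum()))
    Q.append(pts); P=[plane(M[i],*p,.1) for p in pts]; d=P[1]-P[0]
    print("mid",(P[0]+P[1])/2,"yaw",np.degrees(np.arctan2(d[1],d[0])),"len",np.linalg.norm(d))
    # bore blob
    c0=np.mean(pts,0).astype(int); 
    for th in(70,85,100):
        m=np.zeros(g.shape,np.uint8); s=np.s_[c0[1]-40:c0[1]+41,c0[0]-40:c0[0]+41]; yy,xx=np.mgrid[-40:41,-40:41]
        m[s]=((g[s]<th)&(np.hypot(xx,yy)<37))*255; m=cv2.morphologyEx(m,cv2.MORPH_OPEN,np.ones((3,3)))
        cs=cv2.findContours(m,0,2)[0]
        if cs:
            c=max(cs,key=cv2.contourArea); h=cv2.convexHull(c); r=cv2.minAreaRect(c); print(th,cv2.contourArea(h),r,plane(M[i],*r[0],.1)[:2])
for k in(0,1): print(two(M[0],Q[0][k],M[1],Q[1][k]))
E
python3 mill.py
```

```text
0 (230.5, 252.75) 230.55862068965519 252.51724137931035 36.0
0 (315.25, 234.0) 315.4119718309859 233.54929577464787 39.0
mid [ 0.46468284 -0.16557566  0.1       ] yaw 13.727595428941044 len 0.08693983690534528
70 2410.0 ((272.3741455078125, 244.13966369628906), (68.88094329833984, 44.511295318603516), 3.3664605617523193) [ 0.46448306 -0.16664571]
85 2757.5 ((272.2932434082031, 242.3905487060547), (62.74894714355469, 55.10677719116211), 27.89727020263672) [ 0.4644084  -0.16476148]
100 2939.0 ((272.81622314453125, 242.9027099609375), (65.08837890625, 57.29025650024414), 27.897274017333984) [ 0.46492637 -0.16531141]
1 (227.5, 185.25) 227.96212121212122 185.0530303030303 12.0
1 (319.0, 163.5) 316.04148148148147 163.81851851851852 41.0
mid [ 0.46364298 -0.16593336  0.1       ] yaw 13.867381572496228 len 0.08469231418740915
70 3130.5 ((271.77679443359375, 173.86264038085938), (61.843502044677734, 61.843502044677734), 31.607500076293945) [ 0.46383183 -0.1653283 ]
85 3619.0 ((271.5344543457031, 172.4786834716797), (72.14739227294922, 61.26802062988281), 13.240520477294922) [ 0.46361043 -0.16402047]
100 3723.5 ((271.4136962890625, 173.41848754882812), (72.32920837402344, 63.40584945678711), 13.626995086669922) [ 0.46349504 -0.16490877]
(array([ 0.42236098, -0.17630272,  0.09909383]), np.float64(7.667026928647724e-05))
(array([ 0.50611066, -0.15621858,  0.09752055]), np.float64(0.002157743777479173))
```

Mill centre is (0.464,-0.1655), z about 0.099, yaw +13.7°. The knob axis is (0.5275,0.180,0.136), which matches the given height. Carousel yaw is about -2°; knob, detent housing and rib all agree on that. Moving over the knob and turning the tool.

>>> {"method": "apply_moves", "body": {
  "plan": [
    {"dr": [0,0,0],"translation": [0.51,0.08,0],"fingers": -1},
    {"dr": [0,0,0],"translation": [0.51,0.08,0],"fingers": -1},
    {"dr": [0,0,0],"translation": [0.51,0.08,0],"fingers": -1},
    {"dr": [0,0,0],"translation": [0.51,0.08,0],"fingers": -1},
    {"dr": [0,0,0],"translation": [0.51,0.08,0],"fingers": -1},
    {"dr": [0,0,0],"translation": [0.52,0.085,0],"fingers": -1},
    {"dr": [0,0,0],"translation": [0.52,0.09,0],"fingers": -0.4},
    {"dr": [0,0,-0.16],"translation": [0,0,0],"fingers": -0.4},
    {"dr": [0,0,-0.16],"translation": [0,0,0],"fingers": -0.4},
    {"dr": [0,0,-0.16],"translation": [0,0,0],"fingers": -0.4},
    {"dr": [0,0,-0.16],"translation": [0,0,0],"fingers": -0.4},
    {"dr": [0,0,-0.16],"translation": [0,0,0],"fingers": -0.4}
  ]
}}

```text
time_s: 4.35
ee_pos: [0.5267, 0.1801, 0.3539]
tool_rot: [0.355, 0.935, 0.0, -0.0]
contact_force: [-1.1, 0.1, -0.1]
finger_gap: 0.0595
grasp_force: 0.0
```

>>> {"method": "apply_moves", "body": {
  "plan": [
    {"dr": [0,0,-0.17],"translation": [0,0,0],"fingers": -0.4},
    {"dr": [0,0,0],"translation": [0,0,0.4],"fingers": -0.4},
    {"dr": [0,0,0],"translation": [0,0,0.4],"fingers": -0.4},
    {"dr": [0,0,0],"translation": [0,0,0],"fingers": -0.4},
    {"dr": [0,0,0],"translation": [0,0,0],"fingers": -0.4}
  ]
}}

```text
time_s: 4.97
ee_pos: [0.528, 0.1797, 0.2752]
tool_rot: [0.274, 0.962, 0.001, 0.001]
contact_force: [-0.3, -1.2, 0.2]
finger_gap: 0.0599
grasp_force: 0.0
```

```bash
cat > go.py <<'E'
import sys
from h import *
from scipy.spatial.transform import Rotation as Ro
# target x y z yaw(tool x, deg): shift in tool units, turn in units
s=robot.sense(); R=Ro.from_quat(s["tool_rot"]); m=R.as_matrix()
y=np.degrees(np.arctan2(m[1,0],m[0,0])); t=[float(a) for a in sys.argv[1:]]
print("t",round(s["time_s"],2),"pos",np.round(s["ee_pos"],4),"yaw",round(y,2),"tilt",np.round(m[:2,2],4),"gap",s["finger_gap"],"F",np.round(s["contact_force"],1),"M",np.round(s["moment"],2),"gf",s["grasp_force"],"q6",round(s["joint_pos"][5],2))
if t:
    print("shift",np.round(m.T@(np.array(t[:3])-s["ee_pos"])*10,3),"drz",round(-((t[3]-y+180)%360-180)/60,3))
    # level the tool
    want=Ro.from_matrix(np.stack([[np.cos(np.radians(t[3])),np.sin(np.radians(t[3])),0],[np.sin(np.radians(t[3])),-np.cos(np.radians(t[3])),0],[0,0,-1]],1))
    print("dr full",np.round(np.degrees((R.inv()*want).as_rotvec())/60,3))
E
python3 go.py .5275 .180 .195 148
```

```text
t 4.97 pos [0.528  0.1797 0.2752] yaw 148.24 tilt [0.0017 0.0006] gap 0.05985338097821746 F [-0.3 -1.2  0.2] M [-0.04 -0.03 -0.  ] gf 0.0 q6 -0.77
shift [ 0.006 -0.001  0.802] drz 0.004
dr full [0.001 0.001 0.004]
```

>>> {"method": "apply_moves", "body": {
  "plan": [
    {"dr": [0,0,0],"translation": [0,0,0.3],"fingers": -0.4},
    {"dr": [0,0,0],"translation": [0,0,0.3],"fingers": -0.4},
    {"dr": [0,0,0],"translation": [0,0,0.2],"fingers": -0.4},
    {"dr": [0,0,0],"translation": [0,0,0],"fingers": 1},
    {"dr": [0,0,0],"translation": [0,0,0],"fingers": 1},
    {"dr": [0,0,0],"translation": [0,0,0],"fingers": 1},
    {"dr": [0,0,0],"translation": [0,0,0],"fingers": 1},
    {"dr": [0,0,0],"translation": [0,0,0],"fingers": 1}
  ],
  "grip_force": 50
}}

```text
time_s: 5.98
ee_pos: [0.529, 0.1794, 0.1963]
tool_rot: [0.274, 0.962, 0.001, 0.002]
contact_force: [-0.4, 0.2, 7.1]
finger_gap: 0.0129
grasp_force: 50.6
```

>>> {"method": "apply_moves", "body": {
  "plan": [
    {"dr": [0,0,0.1],"translation": [0,0,0],"fingers": 1},
    {"dr": [0,0,0.1],"translation": [0,0,0],"fingers": 1},
    {"dr": [0,0,0.1],"translation": [0,0,0],"fingers": 1},
    {"dr": [0,0,0.1],"translation": [0,0,0],"fingers": 1},
    {"dr": [0,0,0.1],"translation": [0,0,0],"fingers": 1},
    {"dr": [0,0,0.1],"translation": [0,0,0],"fingers": 1},
    {"dr": [0,0,0.1],"translation": [0,0,0],"fingers": 1},
    {"dr": [0,0,0.1],"translation": [0,0,0],"fingers": 1},
    {"dr": [0,0,0.1],"translation": [0,0,0],"fingers": 1},
    {"dr": [0,0,0.1],"translation": [0,0,0],"fingers": 1},
    {"dr": [0,0,0],"translation": [0,0,0],"fingers": 1},
    {"dr": [0,0,0],"translation": [0,0,0],"fingers": 1}
  ]
}}

```text
time_s: 7.48
ee_pos: [0.5281, 0.1789, 0.1963]
tool_rot: [0.718, 0.696, 0.0, 0.0]
contact_force: [-3.6, -0.7, 8.8]
finger_gap: 0.0126
grasp_force: 51.1
```

```bash
python3 go.py .5275 .180 .195 88
```

```text
t 7.47 pos [0.5281 0.1789 0.1963] yaw 88.16 tilt [ 0.0012 -0.0001] gap 0.012606169638300323 F [-3.6 -0.7  8.8] M [-0.38  0.51 -0.28] gf 51.141266226768494 q6 0.28
shift [ 0.011 -0.006  0.013] drz 0.003
dr full [0.001 0.    0.003]
```

>>> {"method": "apply_moves", "body": {
  "plan": [
    {"dr": [0,0,0],"translation": [0,0,0],"fingers": -0.4},
    {"dr": [0,0,0],"translation": [0,0,0],"fingers": -0.4},
    {"dr": [0,0,0],"translation": [0,0,0],"fingers": -0.4},
    {"dr": [0,0,0],"translation": [0,0,-0.2],"fingers": -0.4},
    {"dr": [0,0,0],"translation": [0,0,-0.4],"fingers": -0.4},
    {"dr": [0,0,0],"translation": [0,-0.25,-0.5],"fingers": -0.4},
    {"dr": [0,0,0],"translation": [0,-0.25,-0.4],"fingers": -0.4},
    {"dr": [0,0,0],"translation": [0,-0.25,0],"fingers": -0.4},
    {"dr": [0,0,0],"translation": [0,0,0],"fingers": -0.4},
    {"dr": [0,0,0],"translation": [0,0,0],"fingers": -0.4}
  ]
}}

```text
time_s: 8.72
ee_pos: [0.4528, 0.1813, 0.3434]
tool_rot: [0.718, 0.696, -0.0, 0.0]
contact_force: [0.5, -0.1, 0.3]
finger_gap: 0.0597
grasp_force: 0.0
```

```bash
python3 snap.py k1
```

```text
[0.4529746  0.18126032 0.34326823] [[1.0, -0.028, -0.009, 0.455], [-0.03, -0.948, -0.317, 0.262], [0.0, 0.317, -0.948, 0.413]]
```

>>> {"method": "apply_moves", "body": {
  "plan": [
    {"dr": [0,0,0],"translation": [-0.5,0,0],"fingers": -0.4},
    {"dr": [0,0,0],"translation": [0,0,0],"fingers": -0.4},
    {"dr": [0,0,0],"translation": [0,0,0],"fingers": -0.4}
  ]
}}

```text
time_s: 9.15
ee_pos: [0.4515, 0.1313, 0.3434]
tool_rot: [0.719, 0.695, -0.0, -0.0]
contact_force: [0.0, -0.0, 0.3]
finger_gap: 0.0599
grasp_force: 0.0
```

```bash
python3 snap.py k2
python3 - <<'E'
import cv2,numpy as np
a=[cv2.imread(f"pics/k{i}.png")[:300,130:430] for i in(1,2)]
cv2.imwrite("pics/kk.png",cv2.resize(np.hstack(a),(800,400),interpolation=cv2.INTER_CUBIC))
E
```

```text
[0.45141489 0.13164584 0.34350653] [[1.0, -0.029, -0.01, 0.454], [-0.031, -0.948, -0.317, 0.212], [-0.001, 0.317, -0.949, 0.413]]
```

View pics/kk.png

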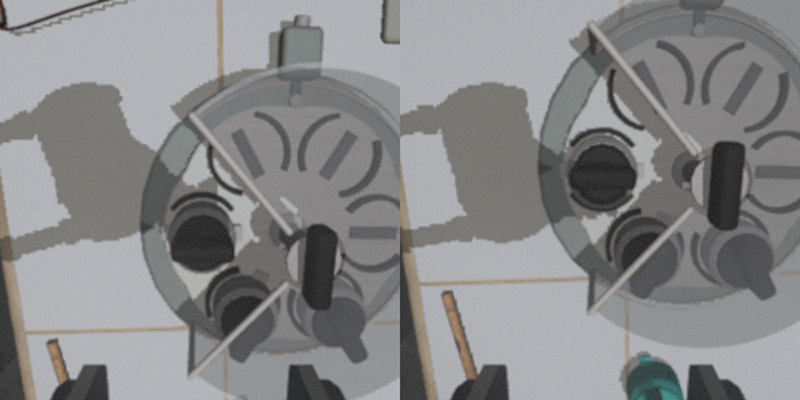

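The cup now stands in the opening, with its bar radial at about k1 crop (203,243) and k2 crop (602,173). The knob bar stands square to the opening line. I'll check the cup position.

```bash
python3 - <<'E'
from h import *
import pickle
C=[pickle.load(open(f"k{i}.pkl","rb")) for i in(1,2)]; E=[]
for i,(u,v) in enumerate([(282,182),(281,130)]):
    g=cv2.imread(f"pics/k{i+1}.png").max(2); m=np.zeros(g.shape,np.uint8); s=np.s_[v-30:v+32,u-34:u+34]; m[s]=(g[s]<50)*255
    c=max(cv2.findContours(m,0,2)[0],key=cv2.contourArea); p=c[:,0]; x,y,w,h=cv2.boundingRect(c)
    bot=p[p[:,1]>y+h*.75]; low=y+h-1
    E.append([(x-.5,y+h*.6),(x+w-.5,y+h*.6),(x+w/2,low+.5)]); print(x,y,w,h,cv2.minAreaRect(c))
for k in range(3): print(two(C[0],E[0][k],C[1],E[1][k]))
for i in(0,1):
  L,Rr,B=[plane(C[i],*q,.106) for q in E[i]]; print(np.round([L,Rr,B],4).tolist())
E
python3 go.py .4555 .1825 .30 178
```

```text
259 162 46 37 ((285.1011047363281, 178.37899780273438), (45.141441345214844, 31.479341506958008), 21.44773292541504)
257 114 50 40 ((281.5000305175781, 131.0), (43.133514404296875, 43.133514404296875), 45.0)
(array([0.43025647, 0.17279832, 0.0377196 ]), np.float64(0.0012859406268843766))
(array([0.48158887, 0.17112063, 0.03701528]), np.float64(0.0009490999347161552))
(array([0.45599666, 0.15554104, 0.03663259]), np.float64(0.00021613234203216698))
[[0.4352, 0.1891, 0.106], [0.4763, 0.1879, 0.106], [0.4559, 0.1752, 0.106]]
[[0.434, 0.18, 0.106], [0.4768, 0.1786, 0.106], [0.4555, 0.166, 0.106]]
t 9.2 pos [0.4514 0.1316 0.3435] yaw 88.18 tilt [-0.0005  0.0004] gap 0.05973265865987236 F [-0.5  0.6 -0.1] M [ 0.03  0.01 -0.01] gf 0.0 q6 0.22
shift [0.509 0.025 0.435] drz -1.497
dr full [-0.000e+00 -1.000e-03 -1.497e+00]
```

Run:
```python
from h import *
import pickle
for i in(1,2):
    C=pickle.load(open(f"k{i}.pkl","rb")); g=cv2.cvtColor(cv2.imread(f"pics/k{i}.png"),6)
    for n,y,z in(("far top",.1755,.106),("near top",.1895,.106),("near bot",.1895,.077),("lid near",.2085,.077),("far lid",.1565,.077)): print(n,np.round(proj(C,(.4555,y,z)),1))
    u=int(proj(C,(.4555,.1825,.1))[0]); v=int(proj(C,(.4555,.1825,.1))[1]); print(u,v-30,np.median(g[v-30:v+34,u-4:u+5],1).astype(int).tolist())
    s=g[v-34:v+38,u-48:u+48]; cv2.imwrite(f"pics/z{i}.png",cv2.resize(cv2.convertScaleAbs(s,alpha=2.5),None,fx=4,fy=4,interpolation=cv2.INTER_CUBIC))
    print("crop origin",u-48,v-34)
cv2.imwrite("pics/zz.png",np.hstack([cv2.imread("pics/z1.png"),cv2.imread("pics/z2.png")]))
```

```text
far top [281.6 198.2]
near top [281.2 183.1]
near bot [280.9 176.2]
lid near [280.4 156.6]
far lid [281.8 208.6]
281 159 [82, 75, 60, 49, 43, 44, 45, 45, 44, 47, 45, 46, 44, 46, 45, 48, 45, 44, 44, 44, 42, 45, 42, 45, 46, 45, 47, 47, 52, 55, 56, 53, 53, 52, 49, 49, 46, 48, 51, 52, 52, 53, 50, 60, 87, 118, 154, 173, 179, 176, 174, 174, 176, 177, 177, 177, 177, 175, 164, 137, 123, 114, 113, 108]
crop origin 233 155
far top [281.7 142.5]
near top [281.3 125.8]
near bot [281.  123.5]
lid near [280.4 102.2]
far lid [282.  158.9]
281 103 [93, 100, 99, 106, 113, 79, 46, 44, 49, 54, 54, 52, 56, 53, 55, 54, 52, 52, 45, 45, 43, 40, 40, 40, 41, 44, 45, 52, 50, 52, 50, 48, 50, 48, 47, 43, 45, 42, 46, 44, 51, 51, 51, 53, 51, 52, 47, 45, 41, 43, 56, 66, 68, 58, 51, 75, 104, 127, 145, 170, 174, 173, 174, 173]
crop origin 233 99
```

View pics/zz.png

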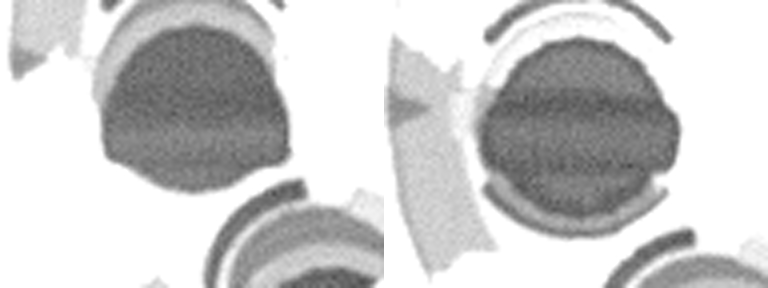

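The enlarged crops put the bar's top band at rows 186 to 195 (k1) and 128 to 138 (k2). Both centres match the projection of the expected cup pose, including its height. Going to grasp.

>>> {"method": "apply_moves", "body": {
  "plan": [
    {"dr": [0,0,-0.15],"translation": [0,0,0],"fingers": -0.4},
    {"dr": [0,0,-0.15],"translation": [0,0,0],"fingers": -0.4},
    {"dr": [0,0,-0.15],"translation": [0,0,0],"fingers": -0.4},
    {"dr": [0,0,-0.15],"translation": [0,0,0],"fingers": -0.4},
    {"dr": [0,0,-0.15],"translation": [0,0,0],"fingers": -0.4},
    {"dr": [0,0,-0.15],"translation": [0,0,0],"fingers": -0.4},
    {"dr": [0,0,-0.15],"translation": [0,0,0],"fingers": -0.4},
    {"dr": [0,0,-0.15],"translation": [0,0,0],"fingers": -0.4},
    {"dr": [0,0,-0.15],"translation": [0,0,0],"fingers": -0.4},
    {"dr": [0,0,-0.15],"translation": [0,0,0],"fingers": -0.4},
    {"dr": [0,0,0],"translation": [0,0.5,0],"fingers": -0.4},
    {"dr": [0,0,0],"translation": [0,0,0],"fingers": -0.4}
  ]
}}

```text
time_s: 10.7
ee_pos: [0.4527, 0.1843, 0.3438]
tool_rot: [0.014, 1.0, 0.001, 0.0]
contact_force: [0.6, -0.8, 0.1]
finger_gap: 0.0599
grasp_force: 0.0
```

```bash
python3 go.py .4555 .1825 .155 178
```

```text
t 10.7 pos [0.4527 0.1843 0.3438] yaw 178.45 tilt [0.0001 0.0014] gap 0.05989584750331812 F [ 0.6 -0.8  0.1] M [-0.03 -0.    0.06] gf 0.0 q6 -1.25
shift [-0.029 -0.02   1.888] drz 0.007
dr full [0.001 0.    0.007]
```

>>> {"method": "apply_moves", "body": {
  "plan": [
    {"dr": [0,0,0.007],"translation": [-0.03,-0.02,0.5],"fingers": -0.4},
    {"dr": [0,0,0],"translation": [0,0,0.5],"fingers": -0.4},
    {"dr": [0,0,0],"translation": [0,0,0.4],"fingers": -0.4},
    {"dr": [0,0,0],"translation": [0,0,0.3],"fingers": -0.4},
    {"dr": [0,0,0],"translation": [0,0,0.18],"fingers": -0.4},
    {"dr": [0,0,0],"translation": [0,0,0],"fingers": -0.4},
    {"dr": [0,0,0],"translation": [0,0,0],"fingers": -0.4}
  ]
}}

```text
time_s: 11.58
ee_pos: [0.4561, 0.1794, 0.1565]
tool_rot: [0.019, 1.0, 0.0, 0.001]
contact_force: [0.2, 0.1, -0.1]
finger_gap: 0.0601
grasp_force: 0.0
```

```bash
python3 go.py .4555 .1825 .155 178
```

```text
t 11.57 pos [0.4561 0.1794 0.1565] yaw 177.8 tilt [0.0011 0.0002] gap 0.06005575063897947 F [ 0.2  0.1 -0.1] M [-0.06 -0.04  0.05] gf 0.0 q6 -1.25
shift [0.007 0.03  0.015] drz -0.003
dr full [ 0.     0.001 -0.003]
```

>>> {"method": "apply_moves", "body": {
  "plan": [
    {"dr": [0,0,0],"translation": [0,0,0],"fingers": 1},
    {"dr": [0,0,0],"translation": [0,0,0],"fingers": 1},
    {"dr": [0,0,0],"translation": [0,0,0],"fingers": 1},
    {"dr": [0,0,0],"translation": [0,0,0],"fingers": 1},
    {"dr": [0,0,0],"translation": [0,0,0],"fingers": 1}
  ],
  "grip_force": 90
}}

```text
time_s: 12.2
ee_pos: [0.456, 0.1795, 0.1565]
tool_rot: [0.019, 1.0, 0.0, 0.001]
contact_force: [-1.3, 0.7, 4.4]
finger_gap: 0.0123
grasp_force: 88.1
```

```bash
python3 go.py .4555 .1825 .35 178
```

```text
t 12.2 pos [0.456  0.1795 0.1565] yaw 177.78 tilt [0.0013 0.0005] gap 0.012291350177218458 F [-1.3  0.7  4.4] M [0.11 0.08 0.03] gf 88.0515968799591 q6 -1.25
shift [ 0.004  0.031 -1.935] drz -0.004
dr full [ 0.     0.001 -0.004]
```

>>> {"method": "apply_moves", "body": {
  "plan": [
    {"dr": [0,0,0],"translation": [0,0,-0.1],"fingers": 1},
    {"dr": [0,0,0],"translation": [0,0,-0.2],"fingers": 1},
    {"dr": [0,0,0],"translation": [0,0,-0.3],"fingers": 1},
    {"dr": [0,0,0],"translation": [0,0,-0.4],"fingers": 1},
    {"dr": [0,0,0],"translation": [0,0,-0.4],"fingers": 1},
    {"dr": [0,0,0],"translation": [0,0,-0.3],"fingers": 1},
    {"dr": [0,0,0],"translation": [0,0,0],"fingers": 1},
    {"dr": [0,0,0],"translation": [0,0,0],"fingers": 1}
  ]
}}

```text
time_s: 13.2
ee_pos: [0.4543, 0.1788, 0.3241]
tool_rot: [0.019, 1.0, -0.001, -0.002]
contact_force: [0.0, -0.3, -1.9]
finger_gap: 0.012
grasp_force: 88.3
```

```bash
python3 go.py .4642 -.1655 .326 193.7
```

```text
t 13.2 pos [0.4543 0.1788 0.3241] yaw 177.78 tilt [-0.0031 -0.0011] gap 0.012019269258194727 F [ 0.  -0.3 -1.9] M [ 0.03  0.02 -0.04] gf 88.25430035591125 q6 -1.25
shift [-0.232 -3.437 -0.016] drz -0.265
dr full [-0.001 -0.003 -0.265]
```

>>> {"method": "apply_moves", "body": {
  "plan": [
    {"dr": [0,0,0],"translation": [-0.03,-0.43,0],"fingers": 1},
    {"dr": [0,0,0],"translation": [-0.03,-0.43,0],"fingers": 1},
    {"dr": [0,0,0],"translation": [-0.03,-0.43,0],"fingers": 1},
    {"dr": [0,0,0],"translation": [-0.03,-0.43,0],"fingers": 1},
    {"dr": [0,0,0],"translation": [-0.03,-0.43,0],"fingers": 1},
    {"dr": [0,0,0],"translation": [-0.03,-0.43,0],"fingers": 1},
    {"dr": [0,0,0],"translation": [-0.03,-0.43,0],"fingers": 1},
    {"dr": [0,0,0],"translation": [-0.03,-0.43,0],"fingers": 1},
    {"dr": [0,0,-0.13],"translation": [0,0,0],"fingers": 1},
    {"dr": [0,0,-0.135],"translation": [0,0,0],"fingers": 1},
    {"dr": [0,0,0],"translation": [0,0,0],"fingers": 1},
    {"dr": [0,0,0],"translation": [0,0,0],"fingers": 1}
  ]
}}

```text
time_s: 14.7
ee_pos: [0.4655, -0.1651, 0.3244]
tool_rot: [-0.118, 0.993, 0.001, -0.001]
contact_force: [0.3, -0.2, -2.5]
finger_gap: 0.012
grasp_force: 88.7
```

```bash
python3 go.py .4642 -.1655 .25 193.7; python3 snap.py i1
python3 - <<'E'
import cv2,numpy as np
from h import *
a=robot.grab_frame("scene"); b=robot.grab_frame("side")
cv2.imwrite("pics/i_s.png",a); cv2.imwrite("pics/i_d.png",b)
E
```

```text
t 14.7 pos [ 0.4655 -0.1651  0.3244] yaw -166.42 tilt [-0.0026  0.0011] gap 0.012045711873553465 F [ 0.3 -0.2 -2.5] M [ 0.04  0.04 -0.06] gf 88.66359829902649 q6 -2.24
shift [ 0.012 -0.002  0.744] drz -0.002
dr full [ 0.002 -0.002 -0.002]
[ 0.46569918 -0.16508651  0.32482231] [[-0.236, 0.922, 0.306, 0.386], [0.972, 0.224, 0.076, -0.185], [0.002, 0.316, -0.949, 0.394]]
```

>>> {"method": "apply_moves", "body": {
  "plan": [
    {"dr": [0,0,0],"translation": [0.01,0,0.3],"fingers": 1},
    {"dr": [0,0,0],"translation": [0,0,0.35],"fingers": 1},
    {"dr": [0,0,0],"translation": [0,0,0.2],"fingers": 1},
    {"dr": [0,0,0],"translation": [0,0,0],"fingers": 1},
    {"dr": [0,0,0],"translation": [0,0,0],"fingers": 1}
  ]
}}

```text
time_s: 15.48
ee_pos: [0.4659, -0.1659, 0.2419]
tool_rot: [-0.119, 0.993, -0.0, 0.001]
contact_force: [-0.1, -0.9, -2.1]
finger_gap: 0.0118
grasp_force: 88.6
```

```bash
python3 go.py .4642 -.1655 .2185 193.7
python3 - <<'E'
from h import *
a=robot.grab_frame("scene")[190:310,280:440]; b=robot.grab_frame("side")[180:340,140:310]
cv2.imwrite("pics/j.png",np.hstack([cv2.resize(a,(400,300),interpolation=2),cv2.resize(b,(319,300),interpolation=2)]))
E
```

```text
t 15.47 pos [ 0.4659 -0.1659  0.2419] yaw -166.32 tilt [ 0.0017 -0.0008] gap 0.011773374545926793 F [-0.1 -0.9 -2.1] M [-0.01 -0.02 -0.01] gf 88.55943560600281 q6 -2.24
shift [0.016 0.008 0.234] drz -0.0
dr full [-0.001  0.001 -0.   ]
```

View pics/j.png

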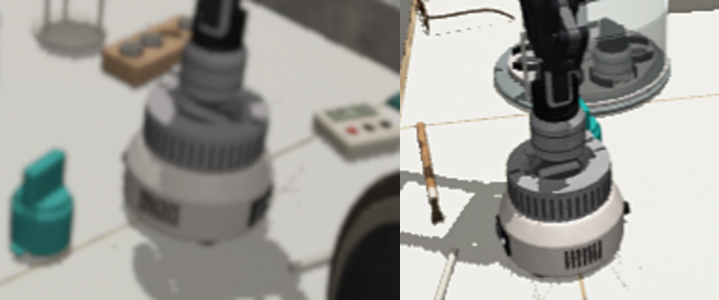

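The cup hangs just over the collar, upright, centred in both views (crop x 212 of 205 in the scene view, 558 of 560 in the side view). Lowering in small steps and watching the force.

>>> {"method": "apply_moves", "body": {
  "plan": [
    {"dr": [0,0,0],"translation": [0.01,0,0.06],"fingers": 1},
    {"dr": [0,0,0],"translation": [0,0,0.05],"fingers": 1},
    {"dr": [0,0,0],"translation": [0,0,0.04],"fingers": 1},
    {"dr": [0,0,0],"translation": [0,0,0],"fingers": 1},
    {"dr": [0,0,0],"translation": [0,0,0],"fingers": 1}
  ]
}}

```text
time_s: 16.2
ee_pos: [0.4642, -0.166, 0.2258]
tool_rot: [-0.119, 0.993, 0.0, 0.0]
contact_force: [-0.1, 0.2, -1.1]
finger_gap: 0.012
grasp_force: 88.6
```

```bash
python3 go.py .4642 -.1655 .2185 193.7
```

```text
t 16.2 pos [ 0.4642 -0.166   0.2258] yaw -166.32 tilt [0. 0.] gap 0.01201305951180465 F [-0.1  0.2 -1.1] M [ 0.04 -0.05  0.07] gf 88.56682062149048 q6 -2.24
shift [-0.001  0.005  0.073] drz -0.0
dr full [ 0.  0. -0.]
```

>>> {"method": "apply_moves", "body": {
  "plan": [
    {"dr": [0,0,0],"translation": [0,0,0.03],"fingers": 1},
    {"dr": [0,0,0],"translation": [0,0,0.03],"fingers": 1},
    {"dr": [0,0,0],"translation": [0,0,0.02],"fingers": 1},
    {"dr": [0,0,0],"translation": [0,0,0.02],"fingers": 1},
    {"dr": [0,0,0],"translation": [0,0,0],"fingers": 1},
    {"dr": [0,0,0],"translation": [0,0,0],"fingers": 1}
  ]
}}

```text
time_s: 16.95
ee_pos: [0.4643, -0.1659, 0.2161]
tool_rot: [-0.119, 0.993, -0.0, 0.0]
contact_force: [-0.5, 0.2, 1.9]
finger_gap: 0.0124
grasp_force: 89.1
```

```bash
python3 go.py .4642 -.1655 .2085 193.7
```

```text
t 16.95 pos [ 0.4643 -0.1659  0.2161] yaw -166.32 tilt [ 0.0002 -0.    ] gap 0.012354374105356338 F [-0.5  0.2  1.9] M [ 0.11  0.2  -0.  ] gf 89.14093852043152 q6 -2.24
shift [-0.     0.004  0.076] drz -0.0
dr full [-0.  0. -0.]
```

Contact of about 4 N at foot height 0.086 matches the spring, so the lugs are in the slots. Pushing down.

>>> {"method": "apply_moves", "body": {
  "plan": [
    {"dr": [0,0,0],"translation": [0,0,0.03],"fingers": 1},
    {"dr": [0,0,0],"translation": [0,0,0.03],"fingers": 1},
    {"dr": [0,0,0],"translation": [0,0,0.025],"fingers": 1},
    {"dr": [0,0,0],"translation": [0,0,0],"fingers": 1},
    {"dr": [0,0,0],"translation": [0,0,0],"fingers": 1}
  ],
  "grip_force": 110
}}

```text
time_s: 17.58
ee_pos: [0.4644, -0.166, 0.2077]
tool_rot: [-0.119, 0.993, -0.0, 0.0]
contact_force: [-2.0, 0.8, 5.3]
finger_gap: 0.0115
grasp_force: 112.3
```

```bash
python3 go.py .4642 -.1655 .207 193.7
```

```text
t 17.57 pos [ 0.4644 -0.166   0.2077] yaw -166.32 tilt [ 0.0004 -0.0001] gap 0.01147507116449915 F [-2.   0.8  5.3] M [ 0.25  0.31 -0.01] gf 112.34331607818604 q6 -2.24
shift [0.001 0.005 0.007] drz -0.0
dr full [-0.  0. -0.]
```

>>> {"method": "apply_moves", "body": {
  "plan": [
    {"dr": [0,0,0],"translation": [0,0,0.02],"fingers": 1},
    {"dr": [0,0,0],"translation": [0,0,0.01],"fingers": 1},
    {"dr": [0,0,0],"translation": [0,0,0],"fingers": 1},
    {"dr": [0,0,0],"translation": [0,0,0],"fingers": 1}
  ]
}}

```text
time_s: 18.08
ee_pos: [0.4647, -0.1661, 0.2063]
tool_rot: [-0.119, 0.993, -0.0, 0.0]
contact_force: [-4.8, 2.5, 13.6]
finger_gap: 0.0115
grasp_force: 113.7
```

```bash
python3 go.py .4642 -.1655 .207 193.7
```

```text
t 18.07 pos [ 0.4647 -0.1661  0.2063] yaw -166.32 tilt [ 0.0004 -0.0001] gap 0.011490040980157481 F [-4.8  2.5 13.6] M [0.47 0.87 0.01] gf 113.67864847183228 q6 -2.24
shift [ 0.003  0.006 -0.007] drz -0.0
dr full [-0.  0. -0.]
```

It's at the lower stop (z matches, total about 16 N). Turning clockwise while holding the push.

>>> {"method": "apply_moves", "body": {
  "plan": [
    {"dr": [0,0,0.1],"translation": [0,0,-0.01],"fingers": 1},
    {"dr": [0,0,0.1],"translation": [0,0,0],"fingers": 1},
    {"dr": [0,0,0.1],"translation": [0,0,0],"fingers": 1},
    {"dr": [0,0,0.1],"translation": [0,0,0],"fingers": 1},
    {"dr": [0,0,0.1],"translation": [0,0,0],"fingers": 1},
    {"dr": [0,0,0.1],"translation": [0,0,0],"fingers": 1},
    {"dr": [0,0,0],"translation": [0,0,0],"fingers": 1}
  ]
}}

```text
time_s: 18.95
ee_pos: [0.4651, -0.1663, 0.2065]
tool_rot: [0.193, 0.981, -0.0, 0.001]
contact_force: [0.1, 1.1, 7.9]
finger_gap: 0.0116
grasp_force: 112.7
```

```bash
python3 go.py .4642 -.1655 .207 113.7
```

```text
t 18.95 pos [ 0.4651 -0.1663  0.2065] yaw 157.71 tilt [ 0.0019 -0.0011] gap 0.01161101296275555 F [0.1 1.1 7.9] M [0.23 0.34 0.23] gf 112.69527912139893 q6 -1.61
shift [ 0.011  0.004 -0.005] drz 0.733
dr full [0.001 0.002 0.733]
```

>>> {"method": "apply_moves", "body": {
  "plan": [
    {"dr": [0,0,0.1],"translation": [0,0,0],"fingers": 1},
    {"dr": [0,0,0.1],"translation": [0,0,0.01],"fingers": 1},
    {"dr": [0,0,0.1],"translation": [0,0,0],"fingers": 1},
    {"dr": [0,0,0.1],"translation": [0,0,0],"fingers": 1},
    {"dr": [0,0,0.1],"translation": [0,0,0],"fingers": 1},
    {"dr": [0,0,0.1],"translation": [0,0,0],"fingers": 1},
    {"dr": [0,0,0.1],"translation": [0,0,0],"fingers": 1},
    {"dr": [0,0,0.03],"translation": [0,0,0],"fingers": 1},
    {"dr": [0,0,0],"translation": [0,0,0],"fingers": 1},
    {"dr": [0,0,0],"translation": [0,0,0],"fingers": 1}
  ]
}}

```text
time_s: 20.2
ee_pos: [0.4648, -0.1662, 0.2063]
tool_rot: [0.545, 0.839, -0.0, 0.001]
contact_force: [-3.6, 1.6, 13.4]
finger_gap: 0.0118
grasp_force: 113.6
```

```bash
python3 go.py .4642 -.1655 .207 113.7
```

```text
t 20.2 pos [ 0.4648 -0.1662  0.2063] yaw 113.98 tilt [ 0.0006 -0.0009] gap 0.011757722570732747 F [-3.6  1.6 13.4] M [0.39 0.84 0.34] gf 113.5557496547699 q6 -0.85
shift [ 0.009 -0.003 -0.007] drz 0.005
dr full [0.    0.001 0.005]
```

>>> {"method": "apply_moves", "body": {
  "plan": [
    {"dr": [0,0,0.04],"translation": [0,0,0],"fingers": 1},
    {"dr": [0,0,0.04],"translation": [0,0,0],"fingers": 1},
    {"dr": [0,0,0],"translation": [0,0,0],"fingers": 1},
    {"dr": [0,0,0],"translation": [0,0,0],"fingers": 1}
  ]
}}

```text
time_s: 20.7
ee_pos: [0.4648, -0.1662, 0.2063]
tool_rot: [0.579, 0.815, -0.0, 0.0]
contact_force: [-3.6, 2.9, 13.1]
finger_gap: 0.0115
grasp_force: 113.6
```

```bash
python3 go.py .4642 -.1655 .207 107.7
```

```text
t 20.7 pos [ 0.4648 -0.1662  0.2063] yaw 109.18 tilt [ 0.0006 -0.0008] gap 0.011470163880815861 F [-3.6  2.9 13.1] M [0.44 0.86 0.32] gf 113.56885313987732 q6 -0.77
shift [ 0.008 -0.004 -0.007] drz 0.025
dr full [0.    0.001 0.025]
```

>>> {"method": "apply_moves", "body": {
  "plan": [
    {"dr": [0,0,0.04],"translation": [0,0,0],"fingers": 1},
    {"dr": [0,0,0.04],"translation": [0,0,0],"fingers": 1},
    {"dr": [0,0,0],"translation": [0,0,0],"fingers": 1},
    {"dr": [0,0,0],"translation": [0,0,0],"fingers": 1}
  ]
}}

```text
time_s: 21.2
ee_pos: [0.4648, -0.1661, 0.2063]
tool_rot: [0.613, 0.79, -0.0, 0.0]
contact_force: [-3.7, 2.3, 13.9]
finger_gap: 0.0118
grasp_force: 113.6
```

```bash
python3 go.py .4642 -.1655 .207 107.7
```

```text
t 21.2 pos [ 0.4648 -0.1661  0.2063] yaw 104.38 tilt [ 0.0005 -0.0007] gap 0.011837191937304313 F [-3.7  2.3 13.9] M [0.46 0.88 0.4 ] gf 113.58466744422913 q6 -0.68
shift [ 0.008 -0.004 -0.007] drz -0.055
dr full [ 0.     0.001 -0.055]
```

>>> {"method": "apply_moves", "body": {
  "plan": [
    {"dr": [0,0,0.04],"translation": [0,0,0],"fingers": 1},
    {"dr": [0,0,0],"translation": [0,0,0],"fingers": 1},
    {"dr": [0,0,0],"translation": [0,0,0],"fingers": 1}
  ]
}}

```text
time_s: 21.58
ee_pos: [0.4648, -0.1661, 0.2063]
tool_rot: [0.629, 0.777, -0.0, 0.0]
contact_force: [-3.7, 2.2, 12.9]
finger_gap: 0.0116
grasp_force: 113.7
```

```bash
python3 go.py .4642 -.1655 .207 107.7
python3 - <<'E'
from h import *
a=robot.grab_frame("scene")[190:310,280:440]; b=robot.grab_frame("side")[200:320,150:310]
cv2.imwrite("pics/f.png",np.hstack([cv2.resize(a,(400,300),interpolation=2),cv2.resize(b,(400,300),interpolation=2)]))
E
```

```text
t 21.57 pos [ 0.4648 -0.1661  0.2063] yaw 102.04 tilt [ 0.0005 -0.0009] gap 0.011604361337140864 F [-3.7  2.2 12.9] M [0.48 0.87 0.58] gf 113.66583824157715 q6 -0.64
shift [ 0.007 -0.005 -0.007] drz -0.094
dr full [ 0.     0.001 -0.094]
```

View pics/f.png

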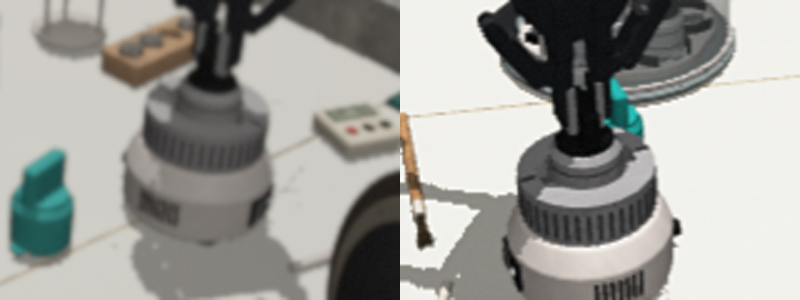

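The cup sits pushed into the collar in both views, at scene crop (210,100) and side crop (587,150). The torque rose to 0.58 N m, clearly above the spring's 0.35, so it is against the stop. Holding pose and handing in.

>>> {"method": "apply_moves", "body": {
  "plan": [
    {"dr": [0,0,0.01],"translation": [0,0,0],"fingers": 1},
    {"dr": [0,0,0],"translation": [0,0,0],"fingers": 1},
    {"dr": [0,0,0],"translation": [0,0,0],"fingers": 1},
    {"dr": [0,0,0],"translation": [0,0,0],"fingers": 1}
  ]
}}

```text
time_s: 22.18
ee_pos: [0.4648, -0.1661, 0.2063]
tool_rot: [0.633, 0.774, -0.0, 0.0]
contact_force: [-3.8, 2.6, 12.8]
finger_gap: 0.0117
grasp_force: 113.8
```

```bash
python3 go.py; python3 -c "
from rig import robot
print(robot.sign_off())"
```

```text
t 22.18 pos [ 0.4648 -0.1661  0.2063] yaw 101.47 tilt [ 0.0004 -0.001 ] gap 0.011713492012674824 F [-3.8  2.6 12.8] M [0.5  0.82 0.72] gf 113.75788807868958 q6 -0.63
the job is handed in; nothing more can be done
None
```

I turned the carousel one position clockwise, lifted cup_a out through the opening and set it in the mill; it is still gripped, pushed to the lower stop and turned clockwise to the stop (0.72 N m, above the spring's 0.35), and the job was handed in at 22.2 s with no verdict returned.

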